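# Find the fuller golf-ball tin by feel and pour it out

## Task

Two matching lidded tins of golf balls stand on cork mats on the hall cabinet, one well filled and one nearly empty, and their shut lids hide which is which. Find the fuller one by feel: lift a tin clear, tip it slowly to about 45 degrees and hold it there for a second or two, noting how much weight rolls towards the lid, before you pour anything. Then, from low down, pour out all the balls of the fuller tin, and only those, into the wooden valet tray without shifting the tray, and leave both tins standing upright where they stood; do not knock the potted plants or the key bowl.

Things in the scene. Friction and masses are not known exactly. Their poses are not given: they have to be found in the camera images.
- tin_a_center (a point): Plain tinplate box tin, 96 mm deep (its x), 64 mm wide (its y), 140 mm tall (its z); its flat +y and -y sides are the grip faces. This point: the middle of the tin, 70 mm above its foot; it stands on a 4 mm cork mat. Its -x side, with the lid's hinge, faces the robot; pour over the +x edge. Tin with lid 145 to 200 g.
- tin_b_center (a point): The matching second tin: same size, lid, weight, axes and point, beside it on its own mat. Either of the two may be the fuller one: that holds five golf balls (43 mm across, 46 g each), the other only one. Balls roll out when a tin is tipped past about 100 degrees with its +x side down.
- tin_a_lid (a joint): Thin loose lid (12 g) of the first tin, covering its whole top, hinged along the top edge of the -x side. 0 is shut, positive open (rad), up to 1.7. No catch: it hangs open by itself when the tin is tipped past level with its +x side down, the balls push it, and it falls shut when the tin is upright.
- tin_b_lid (a joint): The same lid on the second tin.
- tray: Felt-lined wooden valet tray, an open box 180 mm (its x) by 210 mm (its y), 60 mm tall, walls and floor 8 mm, 0.5 kg, loose on a felt pad. Origin: centre of its underside. Starts empty.
- pad: Grey felt pad, 240 mm (its x) by 270 mm (its y), 3 mm thick, fixed to the cabinet top; the tray stands on its middle. Origin: centre of its underside.
- plant_a: Succulent in a white ceramic pot, 90 mm across, about 140 mm tall with its leaves, on the far side between tins and tray. Origin: centre of its underside. Leave it alone.
- plant_b: The other potted succulent, same size, to the left of the tray. Origin: centre of its underside. Leave it alone.
- key_bowl: Blue bowl with keys, 128 mm across, 45 mm tall, in front of the robot. Origin: centre of its underside. Leave it alone.

How it is judged:
By the outcome, as a careful person would: the job done as asked, in the order asked, and still so for the second after the job is handed in, with the robot touching nothing.
It also fails if it takes over 72 s, if anything falls off the work surface, if the arm or the gripper's body presses on something with over 40 N, if the wrist force passes 120 N, or if a joint passes its speed limit or range.

## Robot

A 6-joint arm with a two-finger parallel gripper is mounted at the origin on the work surface. World frame = base frame: x ahead of the robot, y to its left, z up, the work surface at z = 0. Lengths are in m, angles in rad, forces in N, time in s.
With the tool pointing down it reaches from about 0.35 to 0.725 m from the base axis. Payload 6 kg.
Tool frame: the origin (TCP) lies between the finger pads; the fingertips stand 11 mm ahead of it and the grasp point (between the pads) lies 8 mm behind it; z points along the fingers, y is the line along which they close (so a half turn about z gives the same grasp; the last joint's range is limited). The gripper opens to 85 mm and grips with 20 to 120 N. Pads are 22 mm wide; open, the fingers measure 114 mm over their backs; the gripper's body (76 mm by 85 mm) begins 54 mm behind the grasp point. The pads swing forward as they close: fully open they stand 13 mm farther back than shut.
Start: joints at [1.454, 0.04, 0.085, 0, -1.615, -0.334], TCP at [0.261, 0.54, 0.242] pointing down, gripper open.
Joint ranges: [-2.56, 2.56], [-1.29, 2.01], [-1.08, 1.49], [-3.29, 1.98], [-2.81, -0.18], [-2.99, 2.99]. Speed limits (rad/s): [2.57, 2.57, 3.01, 3.14, 3.14, 3.14].

## Interface

Orientations are given as a unit quaternion [x, y, z, w].
In Python, from bench import r, get_image gives the robot as it stands. The module is installed in compiled form; this text tells all that it offers.
- The arm moves only by the shell command python3 -m pendant 'ROWS' [OPENING]. ROWS is JSON, a list of rows, each an object of numbers: "dx", "dy", "dz": the shift along the tool's x, y, z in cm; "rx", "ry", "rz": the turn, a rotation vector about the tool's x, y, z in rad. In form: [{"dx": .., "dy": .., "dz": .., "rx": .., "ry": .., "rz": ..}, ...]. A call has exactly 5 rows; each row shifts and turns the commanded pose from where the row before left it, along the tool's axes as they then stand; what a row does not reach is not made up. A row lasts 1/10 s, in which the tool goes at most 50 mm and 8.59 degrees, less where a joint would pass 70% of its speed; a pose out of reach is approached as far as the arm can. A call with a gripper value outside its range is refused whole. OPENING is the closure, from -1 (fully open) to 1 (shut), set as the call begins (- or left out, the last holds). The fingers move at their own pace and stop on an object; the grip force is fixed at half the most. Time passes only in rows, so rows that do not move let the fingers close, or fill a call up. It gives the time, the measured TCP pose, the force, the opening and the grip force at its end, in the units of the state.
- r.state(): the state, without advancing time (a new reading comes with each control period).
- get_image(name): name is "scene" or "top"; returns a dict with "pixels" (420x560x3 uint8, red, green, blue), "mtx" (3x3 intrinsics, pixels), "T" (4x4, takes a point from camera to world coordinates). Camera axes: x right, y down, z forward; pixel columns grow to the right and rows downward; lengths in m; the calibration is good to about 2 mm. A picture is of the moment at which its call begins. There is no depth.
- r.job_done(): hands the job in; it is judged then, once.
The state is a dict: "clock": time; "qpos": joint angles; "dq": joint speeds; "tau": joint torques, N m; "tcp_pos": TCP position; "tcp_rot": TCP orientation; "ft_force": force on the tool from outside, world axes, zero at the start; "torque": the same for the moment, N m; "grip_width": finger opening in m; "grasp_force": force on a finger pad.
Only numpy, scipy, OpenCV 4.12 (cv2) and the standard library are available. Lean on these libraries where they do the work, as an engineer would, in place of code of your own. Each camera call takes 0.05 s, during which the arm holds its last target. There are 200 camera calls.

## Working session

There is one attempt and no reset: what is moved stays moved. The work goes in short steps, Python scripts to look and compute and a shell command to move; the robot and the scene stay as the last step left them, time stands still between calls to the robot, and variables do not carry over. Pictures are saved under pics/ and viewed, at most 11 in all, crops included, and the job is handed in when it is done.

```bash
mkdir -p pics
python3 - <<'E'
from bench import r,get_image
import cv2,numpy as np
for n in("scene","top"):
    g=get_image(n);cv2.imwrite(f"pics/{n}0.png",g["pixels"][:,:,::-1]);np.savez(f"{n}0.npz",**g);print(n,g["mtx"].round(1).tolist(),g["T"].round(3).tolist())
print(r.state())
E
```

```text
scene [[480.0, 0.0, 282.4], [0.0, 480.0, 212.1], [0.0, 0.0, 1.0]] [[-0.543, 0.466, -0.699, 1.483], [0.84, 0.279, -0.466, 0.631], [-0.022, -0.84, -0.542, 0.828], [0.0, 0.0, 0.0, 1.0]]
top [[507.5, 0.0, 276.7], [0.0, 507.5, 208.7], [0.0, 0.0, 1.0]] [[-0.004, -0.998, 0.07, 0.465], [-1.0, 0.005, 0.019, -0.006], [-0.019, -0.07, -0.997, 1.475], [0.0, 0.0, 0.0, 1.0]]
{'clock': 0.1, 'qpos': array([ 1.45371646e+00,  4.07682339e-02,  8.39081676e-02, -3.93228343e-04,
       -1.61549919e+00, -3.33694341e-01]), 'dq': array([-0.00126233, -0.00118593,  0.00215301,  0.00110334, -0.000518  ,
       -0.00087089]), 'tau': array([-5.33418512e-03, -3.69347048e+01,  3.48281872e+01,  6.95165813e+00,
       -4.48417719e-03,  3.11040004e-06]), 'tcp_pos': array([0.26121723, 0.53984654, 0.24137094]), 'tcp_rot': array([ 9.74709282e-01, -2.23475203e-01, -1.10800843e-04,  7.98117046e-04]), 'ft_force': array([-0.45101841,  0.98843802, -0.42111981]), 'torque': array([ 0.00712877,  0.0066401 , -0.01027433]), 'grasp_force': 0.0, 'grip_width': 0.08533986940974671}
```

View pics/scene0.png

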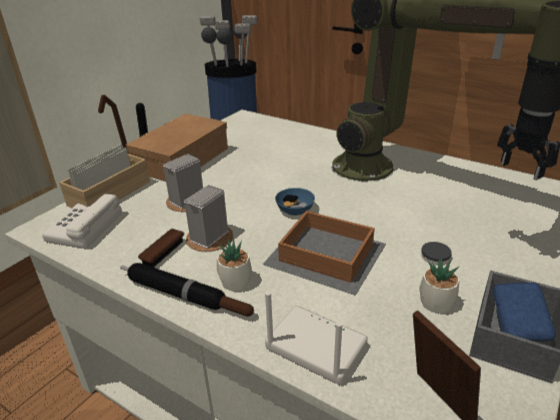

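View pics/top0.png

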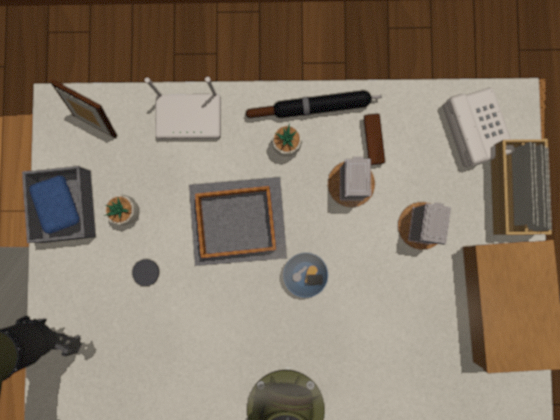

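The scene view shows the two tins at (184,182) and (207,217), the tray at (328,245), the plants at (235,268) and (440,288), and the bowl at (295,202). In the top view the tin lids are at about (357,177) and (432,222), on mats at (351,185) and (424,225). The tray is at (235,222), the bowl at (305,275) and the plants at (287,140) and (119,210).

```bash
cat > h.py <<'E'
import numpy as np,cv2
def load(n): return dict(np.load(n))
def cast(g,uv,z):
    d=g["T"][:3,:3]@np.linalg.solve(g["mtx"],[uv[0],uv[1],1.]);o=g["T"][:3,3];return (o+d*(z-o[2])/d[2])
def proj(g,p):
    q=np.linalg.inv(g["T"])@[*p,1.];q=g["mtx"]@q[:3];return q[:2]/q[2]
E
python3 - <<'E'
from h import *
g=load("top0.npz");im=g["pixels"][:,:,::-1].copy();hsv=cv2.cvtColor(im,cv2.COLOR_BGR2HSV)
def rect(m,z,name):
    c,_=cv2.findContours(m,cv2.RETR_EXTERNAL,cv2.CHAIN_APPROX_NONE)
    for k in c:
        if cv2.contourArea(k)<150: continue
        p=np.array([cast(g,q[0],z)[:2] for q in k],np.float32)
        (cx,cy),wh,a=cv2.minAreaRect(p); print(name,"px",k[:,0].mean(0).round(),"xy",round(cx,4),round(cy,4),np.round(wh,3),round(a,1))
def roi(m,x0,y0,x1,y1):
    o=np.zeros_like(m);o[y0:y1,x0:x1]=m[y0:y1,x0:x1];return o
for uv in[(357,170),(430,220),(345,180),(420,225),(335,195),(405,235),(415,215)]: print(uv,hsv[uv[1],uv[0]])
br=cv2.inRange(hsv,(3,70,40),(20,255,255))
rect(roi(br,180,170,290,270),.063,"tray")
rect(roi(br,325,155,380,215),.004,"matA"); rect(roi(br,390,195,450,260),.004,"matB")
bl=cv2.inRange(hsv,(95,60,40),(125,255,255)); rect(roi(bl,270,240,340,310),.045,"bowl")
c=im[150:260,320:460];c=cv2.resize(c,None,fx=5,fy=5,interpolation=cv2.INTER_CUBIC);cv2.imwrite("pics/c1.png",c)
s=load("scene0.npz")["pixels"][:,:,::-1][145:255,155:245];cv2.imwrite("pics/c2.png",cv2.resize(s,None,fx=5,fy=5,interpolation=cv2.INTER_CUBIC))
E
```

```text
(357, 170) [  9  22 149]
(430, 220) [ 10  21 149]
(345, 180) [  0  20 113]
(420, 225) [18 22 57]
(335, 195) [ 17 145  79]
(405, 235) [ 16 150  80]
(415, 215) [15 28 55]
tray px [235. 221.] xy 0.5288 0.1387 [0.184 0.215] 5.9
matA px [351. 189.] xy 0.6332 -0.1908 [0.138 0.119] 69.7
matB px [413. 227.] xy 0.5134 -0.3747 [0.136 0.096] 13.2
```

View pics/c1.png

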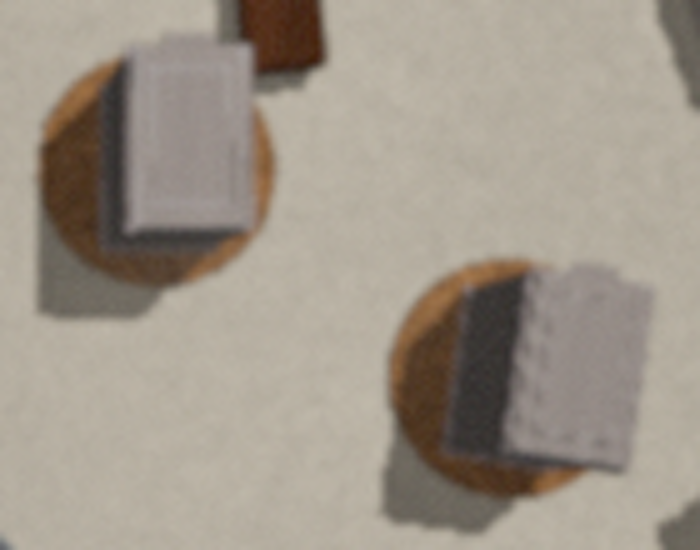

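View pics/c2.png

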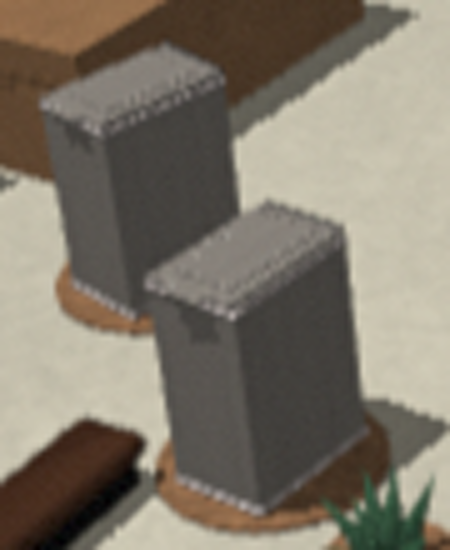

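The c1 crop shows lid A with corners at about (128,48)-(252,230) and lid B with corners at about (527,270), (653,290), (630,470) and (502,448). The tabs are on the +x side (image up) and the hinges face the robot. In c2 both tins stand upright and shut on their mats.

Run:
```python
from h import *
g=load("top0.npz");s=load("scene0.npz");im=g["pixels"][:,:,::-1].copy();hsv=cv2.cvtColor(im,cv2.COLOR_BGR2HSV)
L={"A":[(128,48),(252,45),(252,228),(125,232)],"B":[(527,270),(653,290),(630,470),(502,448)]}
for k,c in L.items():
    P=np.array([cast(g,(u/5+319.6,v/5+149.6),.146)[:2] for u,v in c]);ce=P.mean(0)
    e=(P[0]-P[3]+P[1]-P[2])/2;w=(P[0]-P[1]+P[3]-P[2])/2
    print(k,"lid centre",ce.round(4),"len",np.linalg.norm(e).round(3),np.linalg.norm(w).round(3),"yaw x,y",np.degrees([np.arctan2(e[1],e[0]),np.arctan2(-w[0],w[1])]).round(1))
    print("  proj into scene crop c2 (lid ctr)",((proj(s,[*ce,.146])-[155,145])*5).round())
# foot check: visible bottom-left foot corners (c1)
for k,c in {"A":[(100,250)],"B":[(445,452)]}.items():
    print(k,"foot -x+y corner",[cast(g,(u/5+319.6,v/5+149.6),.004)[:2].round(4) for u,v in c])
# mats: ellipse-like extremes in c1
for k,(a,b,c,d) in {"A":(40,275,55,285),"B":(390,632,258,495)}.items():
    print(k,"mat",cast(g,((a+b)/10+319.6,(c+d)/10+149.6),.004)[:2].round(4))
print("bowl",cast(g,(305,275),.04)[:2].round(3),"plantA",cast(g,(287,142),.08)[:2].round(3),"plantB",cast(g,(120,210),.08)[:2].round(3))
```

```text
A lid centre [ 0.6403 -0.1931] len 0.097 0.066 yaw x,y [-1.3  1.3]
  proj into scene crop c2 (lid ctr) [245. 247.]
B lid centre [ 0.5177 -0.3932] len 0.094 0.066 yaw x,y [-9.  -9.7]
  proj into scene crop c2 (lid ctr) [131.  80.]
A foot -x+y corner [array([ 0.5938, -0.1605])]
B foot -x+y corner [array([ 0.476 , -0.3573])]
A mat [ 0.6403 -0.1945]
B mat [ 0.5193 -0.3961]
bowl [ 0.379 -0.057] plantA [ 0.749 -0.009] plantB [0.562 0.455]
```

```bash
cat >> h.py <<'E'
from scipy.spatial.transform import Rotation as Rn
def rot(yaw,al):
    a,y=np.radians(al),np.radians(yaw)
    z=np.array([np.cos(a)*np.cos(y),np.cos(a)*np.sin(y),-np.sin(a)]);Y=np.array([np.sin(y),-np.cos(y),0])
    return Rn.from_matrix(np.c_[np.cross(Y,z),Y,z])
def plan(legs,start=None):
    """legs: (pos, yaw, dip, nrows) -> tool-axis steps per row"""
    from bench import r
    if start is None: s=r.state();p,R=s["tcp_pos"],Rn.from_quat(s["tcp_rot"])
    else: p,R=np.array(start[0]),rot(*start[1:])
    for q,yaw,al,n in legs:
        q=np.array(q);R2=rot(yaw,al);w=(R.inv()*R2).as_rotvec()/n;d=(q-p)/n
        print("->",q,yaw,al,"mm/row",(np.linalg.norm(d)*1e3).round(),"rot",w.round(3))
        for i in range(n):
            print("   ",(R.inv().apply(d)*100).round(2).tolist()); R=R*Rn.from_rotvec(w)
        p,R=q,R2
def st():
    from bench import r
    s=r.state();m=Rn.from_quat(s["tcp_rot"]).as_matrix()
    print("t",round(s["clock"],2),"p",s["tcp_pos"].round(4),"dip",np.degrees(np.arcsin(-m[2,2])).round(1) if m[2,0]>0 and m[0,2]>0 else (180-np.degrees(np.arcsin(-m[2,2]))).round(1),"z",m[:,2].round(3),"y",m[:,1].round(3),"F",s["ft_force"].round(2),"M",s["torque"].round(3),"w",s["grip_width"].round(4),"g",round(float(s["grasp_force"]),1),"q",s["qpos"].round(2))
E
python3 -c "
from h import *
plan([((.42,-.10,.30),0,90,20),((.475,-.194,.145),0,25,10)])"
```

```text
-> [ 0.42 -0.1   0.3 ] 0 90 mm/row 33.0 rot [ 0.     0.    -0.023]
    [2.11, 2.53, -0.29]
    [2.05, 2.58, -0.29]
    [1.99, 2.63, -0.29]
    [1.93, 2.67, -0.29]
    [1.87, 2.71, -0.29]
    [1.81, 2.76, -0.29]
    [1.75, 2.8, -0.29]
    [1.68, 2.83, -0.29]
    [1.62, 2.87, -0.29]
    [1.55, 2.91, -0.29]
    [1.49, 2.94, -0.29]
    [1.42, 2.97, -0.29]
    [1.35, 3.01, -0.29]
    [1.29, 3.03, -0.29]
    [1.22, 3.06, -0.29]
    [1.15, 3.09, -0.29]
    [1.08, 3.11, -0.29]
    [1.01, 3.14, -0.29]
    [0.94, 3.16, -0.29]
    [0.87, 3.18, -0.29]
-> [ 0.475 -0.194  0.145] 0 25 mm/row 19.0 rot [0.    0.113 0.   ]
    [0.55, 0.94, 1.55]
    [0.37, 0.94, 1.6]
    [0.19, 0.94, 1.63]
    [0.0, 0.94, 1.64]
    [-0.19, 0.94, 1.63]
    [-0.37, 0.94, 1.6]
    [-0.55, 0.94, 1.55]
    [-0.72, 0.94, 1.48]
    [-0.88, 0.94, 1.39]
    [-1.03, 0.94, 1.28]
```

```bash
python3 -m pendant '[{"dx":2.1,"dy":2.5,"dz":-0.3,"rz":-0.023},{"dx":2.1,"dy":2.6,"dz":-0.3,"rz":-0.023},{"dx":2.0,"dy":2.6,"dz":-0.3,"rz":-0.023},{"dx":1.9,"dy":2.7,"dz":-0.3,"rz":-0.023},{"dx":1.9,"dy":2.7,"dz":-0.3,"rz":-0.023}]' -1
python3 -m pendant '[{"dx":1.8,"dy":2.8,"dz":-0.3,"rz":-0.023},{"dx":1.8,"dy":2.8,"dz":-0.3,"rz":-0.023},{"dx":1.7,"dy":2.8,"dz":-0.3,"rz":-0.023},{"dx":1.6,"dy":2.9,"dz":-0.3,"rz":-0.023},{"dx":1.5,"dy":2.9,"dz":-0.3,"rz":-0.023}]'
python3 -m pendant '[{"dx":1.5,"dy":2.9,"dz":-0.3,"rz":-0.023},{"dx":1.4,"dy":3.0,"dz":-0.3,"rz":-0.023},{"dx":1.3,"dy":3.0,"dz":-0.3,"rz":-0.023},{"dx":1.3,"dy":3.0,"dz":-0.3,"rz":-0.023},{"dx":1.2,"dy":3.1,"dz":-0.3,"rz":-0.023}]'
python3 -m pendant '[{"dx":1.2,"dy":3.1,"dz":-0.3,"rz":-0.023},{"dx":1.1,"dy":3.1,"dz":-0.3,"rz":-0.023},{"dx":1.0,"dy":3.1,"dz":-0.3,"rz":-0.023},{"dx":0.9,"dy":3.2,"dz":-0.3,"rz":-0.023},{"dx":0.9,"dy":3.2,"dz":-0.3,"rz":-0.023}]'
python3 -c "
from h import *
st()"
```

```text
invalid input at $[0]: expected keys dx, dy, dz, rx, ry, rz
invalid input at $[0]: expected keys dx, dy, dz, rx, ry, rz
invalid input at $[0]: expected keys dx, dy, dz, rx, ry, rz
invalid input at $[0]: expected keys dx, dy, dz, rx, ry, rz
Traceback (most recent call last):
  File "h.py", line 26, in st
    print("t",round(s["clock"],2),"p",s["tcp_pos"].round(4),"dip",np.degrees(np.arcsin(-m[2,2])).round(1) if m[2,0]>0 and m[0,2]>0 else (180-np.degrees(np.arcsin(-m[2,2]))).round(1),"z",m[:,2].round(3),"y",m[:,1].round(3),"F",s["ft_force"].round(2),"M",s["torque"].round(3),"w",s["grip_width"].round(4),"g",round(float(s["grasp_force"]),1),"q",s["qpos"].round(2))
                                                                                                                                                                                                                                                                                      ^^^^^^^^^^^^^^^^^^^^^
AttributeError: 'float' object has no attribute 'round'
```

```bash
sed -i 's/s\["grip_width"\].round(4)/round(float(s["grip_width"]),4)/' h.py
python3 -m pendant '[{"dx":2.1,"dy":2.5,"dz":-0.3,"rx":0,"ry":0,"rz":-0.023},{"dx":2.1,"dy":2.6,"dz":-0.3,"rx":0,"ry":0,"rz":-0.023},{"dx":2.0,"dy":2.6,"dz":-0.3,"rx":0,"ry":0,"rz":-0.023},{"dx":1.9,"dy":2.7,"dz":-0.3,"rx":0,"ry":0,"rz":-0.023},{"dx":1.9,"dy":2.7,"dz":-0.3,"rx":0,"ry":0,"rz":-0.023}]' -1
python3 -m pendant '[{"dx":1.8,"dy":2.8,"dz":-0.3,"rx":0,"ry":0,"rz":-0.023},{"dx":1.8,"dy":2.8,"dz":-0.3,"rx":0,"ry":0,"rz":-0.023},{"dx":1.7,"dy":2.8,"dz":-0.3,"rx":0,"ry":0,"rz":-0.023},{"dx":1.6,"dy":2.9,"dz":-0.3,"rx":0,"ry":0,"rz":-0.023},{"dx":1.5,"dy":2.9,"dz":-0.3,"rx":0,"ry":0,"rz":-0.023}]'
python3 -m pendant '[{"dx":1.5,"dy":2.9,"dz":-0.3,"rx":0,"ry":0,"rz":-0.023},{"dx":1.4,"dy":3.0,"dz":-0.3,"rx":0,"ry":0,"rz":-0.023},{"dx":1.3,"dy":3.0,"dz":-0.3,"rx":0,"ry":0,"rz":-0.023},{"dx":1.3,"dy":3.0,"dz":-0.3,"rx":0,"ry":0,"rz":-0.023},{"dx":1.2,"dy":3.1,"dz":-0.3,"rx":0,"ry":0,"rz":-0.023}]'
python3 -m pendant '[{"dx":1.2,"dy":3.1,"dz":-0.3,"rx":0,"ry":0,"rz":-0.023},{"dx":1.1,"dy":3.1,"dz":-0.3,"rx":0,"ry":0,"rz":-0.023},{"dx":1.0,"dy":3.1,"dz":-0.3,"rx":0,"ry":0,"rz":-0.023},{"dx":0.9,"dy":3.2,"dz":-0.3,"rx":0,"ry":0,"rz":-0.023},{"dx":0.9,"dy":3.2,"dz":-0.3,"rx":0,"ry":0,"rz":-0.023}]'
python3 -c "
from h import *
st()"
```

```text
clock: 0.6
tcp_pos: [0.3018, 0.3788, 0.257]
tcp_rot: [0.986, -0.167, -0.0, 0.0]
ft_force: [0.5, 0.2, 0.4]
grip_width: 0.0854
grasp_force: 0.0
clock: 1.1
tcp_pos: [0.3416, 0.2186, 0.2722]
tcp_rot: [0.994, -0.11, -0.0, 0.0]
ft_force: [0.7, -0.7, -0.0]
grip_width: 0.0855
grasp_force: 0.0
clock: 1.6
tcp_pos: [0.3815, 0.0592, 0.2872]
tcp_rot: [0.999, -0.052, -0.0, -0.0]
ft_force: [0.3, 0.2, -0.1]
grip_width: 0.0856
grasp_force: 0.0
clock: 2.1
tcp_pos: [0.4231, -0.1008, 0.3022]
tcp_rot: [1.0, 0.005, -0.0, -0.0]
ft_force: [0.5, -0.4, 0.4]
grip_width: 0.0851
grasp_force: 0.0
t 2.1 p [ 0.4231 -0.1008  0.3022] dip 90.0 z [-0.  0. -1.] y [ 0.01 -1.   -0.  ] F [ 0.53 -0.42  0.44] M [ 0.06  -0.088  0.03 ] w 0.0851 g 0.0 q [ 0.23 -0.39 -0.18 -0.   -1.78  1.35]
```

```bash
python3 -m pendant '[{"dx":0.5,"dy":0.9,"dz":1.5,"rx":0,"ry":0.113,"rz":0},{"dx":0.3,"dy":0.9,"dz":1.6,"rx":0,"ry":0.113,"rz":0},{"dx":0.2,"dy":0.9,"dz":1.6,"rx":0,"ry":0.113,"rz":0},{"dx":0,"dy":0.9,"dz":1.6,"rx":0,"ry":0.113,"rz":0},{"dx":-0.2,"dy":0.9,"dz":1.6,"rx":0,"ry":0.113,"rz":0}]'
python3 -m pendant '[{"dx":-0.4,"dy":0.9,"dz":1.6,"rx":0,"ry":0.113,"rz":0},{"dx":-0.6,"dy":0.9,"dz":1.5,"rx":0,"ry":0.113,"rz":0},{"dx":-0.7,"dy":0.9,"dz":1.5,"rx":0,"ry":0.113,"rz":0},{"dx":-0.9,"dy":0.9,"dz":1.4,"rx":0,"ry":0.113,"rz":0},{"dx":-1.0,"dy":1.0,"dz":1.3,"rx":0,"ry":0.113,"rz":0}]' >/dev/null
python3 -c "
from h import *
st()
plan([((.622,-.194,.073),0,25,5)])"
```

```text
clock: 2.6
tcp_pos: [0.4496, -0.1444, 0.226]
tcp_rot: [0.96, 0.005, 0.281, -0.001]
ft_force: [-1.1, -0.4, -0.1]
grip_width: 0.0855
grasp_force: 0.0
t 3.1 p [ 0.4812 -0.201   0.156 ] dip 25.2 z [ 0.904  0.022 -0.426] y [ 0.022 -1.    -0.005] F [ 0.96 -0.15 -1.15] M [-0.034  2.719  0.149] w 0.0852 g 0.0 q [-0.09 -1.1  -1.08 -0.24 -0.47  1.83]
-> [ 0.622 -0.194  0.073] 0 25 mm/row 33.0 rot [-0.004  0.001  0.001]
    [-0.3, -0.07, 3.26]
    [-0.3, -0.08, 3.26]
    [-0.31, -0.1, 3.26]
    [-0.31, -0.11, 3.26]
    [-0.31, -0.12, 3.26]
```

```bash
python3 -m pendant '[{"dx":-0.3,"dy":0,"dz":1.5,"rx":-0.004,"ry":0,"rz":0},{"dx":-0.3,"dy":0,"dz":1.5,"rx":-0.004,"ry":0,"rz":0},{"dx":-0.3,"dy":0,"dz":1.5,"rx":-0.004,"ry":0,"rz":0},{"dx":-0.1,"dy":0,"dz":0,"rx":-0.004,"ry":0,"rz":0},{"dx":0,"dy":0,"dz":0,"rx":-0.004,"ry":0,"rz":0}]' >/dev/null
python3 -c "
from h import *
st()
plan([((.622,-.194,.073),0,25,5)])
from bench import get_image
cv2.imwrite('pics/s1.png',get_image('scene')['pixels'][:,:,::-1])"
```

```text
t 3.6 p [ 0.5174 -0.2007  0.1238] dip 25.9 z [ 0.899  0.007 -0.437] y [ 0.007 -1.     0.   ] F [0.23 0.21 0.53] M [-0.031  2.443 -0.006] w 0.0855 g 0.0 q [-0.04 -0.9  -1.08 -0.16 -0.27  1.75]
-> [ 0.622 -0.194  0.073] 0 25 mm/row 23.0 rot [-0.001  0.003  0.001]
    [0.0, -0.12, 2.33]
    [-0.01, -0.12, 2.33]
    [-0.01, -0.13, 2.33]
    [-0.02, -0.13, 2.33]
    [-0.03, -0.13, 2.33]
```

View pics/s1.png

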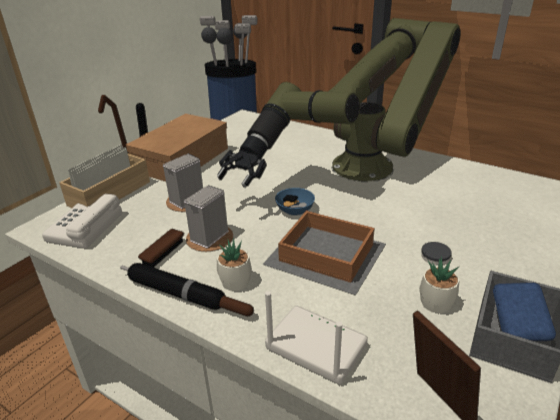

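The picture shows the gripper open and tilted about 25° below level at (240,165), in front of tin A at (207,215). Joint 3 is at its limit of -1.08. I'll fit a small arm model to the poses I have, to see which dip angles are reachable.

```bash
cat > kin.py <<'E'
from h import *
from scipy.optimize import least_squares
lo=np.array([-2.56,-1.29,-1.08,-3.29,-2.81,-2.99]);hi=np.array([2.56,2.01,1.49,1.98,-.18,2.99])
D=[([1.45371646,.0407682339,.0839082,-.000393,-1.6154992,-.3336943],[.26121723,.53984654,.24137],[0,0,-1]),
([.23,-.39,-.18,0,-1.78,1.35],[.4231,-.1008,.3022],[0,0,-1]),
([-.09,-1.10,-1.08,-.24,-.47,1.83],[.4812,-.201,.156],[.904,.022,-.426]),
([-.04,-.9,-1.08,-.16,-.27,1.75],[.5174,-.2007,.1238],[.899,.007,-.437])]
def fk(P,q,s=1):
    r0,L1,L2,h,tl,lat,tx=P
    q=np.asarray(q);B=Rn.from_euler("z",q[0]);F=Rn.from_euler("y",q[1]-q[2])*Rn.from_euler("x",s*q[3]);W=F*Rn.from_euler("y",-q[4])
    p=np.array([r0+L1*np.sin(q[1]),lat,h+L1*np.cos(q[1])])+F.apply([L2,0,tx])+W.apply([tl,0,0])
    return B.apply(p),B*W
def fit():
    best=None
    for s in(1,-1):
        f=lambda P:np.concatenate([np.r_[fk(P,q,s)[0]-p,0.1*(fk(P,q,s)[1].apply([1,0,0])-z)] for q,p,z in D]+[1e-3*(P-np.array([0,.4,.45,.2,.25,-.195,0]))])
        o=least_squares(f,[0,.4,.45,.2,.25,-.195,0])
        print(s,o.cost,o.x.round(3),np.abs(o.fun[:24]).max().round(4))
        if best is None or o.cost<best[0]: best=(o.cost,o.x,s)
    return best[1],best[2]
def ik(P,s,p,yaw,al,q0):
    R=rot(yaw,al);z=R.apply([0,0,1])
    # y axis of tool: via last joint, free
    f=lambda q:np.r_[fk(P,[*q,0],s)[0]-p,fk(P,[*q,0],s)[1].apply([1,0,0])-z]
    o=least_squares(f,np.clip(q0[:5],lo[:5]+1e-3,hi[:5]-1e-3),bounds=(lo[:5],hi[:5]))
    return o.x,np.abs(o.fun).max()
E
python3 - <<'E'
from kin import *
from bench import r
D[3]=(r.state()["qpos"],r.state()["tcp_pos"],Rn.from_quat(r.state()["tcp_rot"]).as_matrix()[:,2])
P,s=fit()
q0=r.state()["qpos"]
for k,c,yaw in(("A",(.640,-.194),0),("B",(.518,-.395),-9.3)):
  for al in(15,20,25,30,35,45):
    for back,z in((.02,.073),(.12,.11),(.02,.17)):
        t=np.array([np.cos(np.radians(yaw)),np.sin(np.radians(yaw))]);p=[*(np.array(c)-back*t),z]
        q,e=ik(P,s,p,yaw,al,q0);print(k,al,back,z,q.round(2),"err",e.round(4))
E
```

```text
1 0.0009416434621383278 [ 0.042  0.311  0.523 -0.079  0.213 -0.193  0.196] 0.0229
-1 0.0004514040291263857 [-0.052  0.416  0.613  0.109  0.331 -0.194  0.007] 0.0217
A 15 0.02 0.073 [ 0.15 -0.72 -1.08  1.98 -0.18] err 0.0399
A 15 0.12 0.11 [-0.12 -0.69 -1.08 -2.35 -0.18] err 0.0291
A 15 0.02 0.17 [ 0.14 -0.64 -0.97  1.98 -0.18] err 0.0398
A 20 0.02 0.073 [ 0.15 -0.59 -1.02  1.98 -0.18] err 0.0413
A 20 0.12 0.11 [-0.11 -0.86 -1.08 -0.68 -0.18] err 0.0239
A 20 0.02 0.17 [ 0.09 -0.71 -0.92  0.56 -0.18] err 0.0248
A 25 0.02 0.073 [ 0.15 -0.62 -0.99  1.13 -0.18] err 0.0426
A 25 0.12 0.11 [-0.03 -0.86 -1.08 -0.11 -0.22] err 0.0071
A 25 0.02 0.17 [ 0.   -0.57 -0.82  0.   -0.18] err 0.0013
A 30 0.02 0.073 [ 0.03 -0.52 -0.88  0.18 -0.18] err 0.0196
A 30 0.12 0.11 [-0.   -0.87 -1.05 -0.   -0.35] err 0.0
A 30 0.02 0.17 [-0.   -0.54 -0.77 -0.   -0.3 ] err 0.0
A 35 0.02 0.073 [-0.   -0.42 -0.81 -0.   -0.22] err 0.0
A 35 0.12 0.11 [-0.   -0.82 -0.99 -0.   -0.45] err 0.0
A 35 0.02 0.17 [-0.   -0.51 -0.7  -0.   -0.41] err 0.0
A 45 0.02 0.073 [-0.   -0.35 -0.69 -0.   -0.45] err 0.0
A 45 0.12 0.11 [-0.
[... 386 characters left out ...]
.52 -0.48 -0.81 -1.44 -0.34] err 0.0
B 25 0.02 0.073 [-0.51 -0.36 -0.84 -1.65 -0.32] err 0.0
B 25 0.12 0.11 [-0.64 -0.65 -0.97 -1.23 -0.46] err 0.0
B 25 0.02 0.17 [-0.51 -0.48 -0.77 -1.08 -0.36] err 0.0
B 30 0.02 0.073 [-0.5  -0.37 -0.81 -1.23 -0.31] err 0.0
B 30 0.12 0.11 [-0.62 -0.65 -0.93 -0.97 -0.49] err 0.0
B 30 0.02 0.17 [-0.5  -0.47 -0.72 -0.79 -0.42] err 0.0
B 35 0.02 0.073 [-0.49 -0.36 -0.76 -0.87 -0.35] err 0.0
B 35 0.12 0.11 [-0.6  -0.64 -0.88 -0.75 -0.54] err 0.0
B 35 0.02 0.17 [-0.49 -0.45 -0.66 -0.59 -0.5 ] err 0.0
B 45 0.02 0.073 [-0.46 -0.32 -0.66 -0.44 -0.51] err 0.0
B 45 0.12 0.11 [-0.56 -0.58 -0.78 -0.45 -0.68] err 0.0
B 45 0.02 0.17 [-0.47 -0.39 -0.55 -0.34 -0.68] err 0.0
```

```bash
python3 -c "
from h import *
plan([((.514,-.194,.139),0,35,3)])"
```

```text
-> [ 0.514 -0.194  0.139] 0 35 mm/row 6.0 rot [-0.002 -0.053  0.001]
    [0.41, -0.23, -0.32]
    [0.39, -0.23, -0.34]
    [0.38, -0.23, -0.36]
```

```bash
python3 -m pendant '[{"dx":0.4,"dy":-0.2,"dz":-0.3,"rx":0,"ry":-0.053,"rz":0},{"dx":0.4,"dy":-0.2,"dz":-0.3,"rx":0,"ry":-0.053,"rz":0},{"dx":0.4,"dy":-0.2,"dz":-0.3,"rx":0,"ry":-0.053,"rz":0},{"dx":0,"dy":0,"dz":0,"rx":0,"ry":0,"rz":0},{"dx":0,"dy":0,"dz":0,"rx":0,"ry":0,"rz":0}]' >/dev/null
python3 -c "
from h import *
st()
plan([((.6126,-.194,.0694),0,35,5)])"
```

```text
t 4.15 p [ 0.5151 -0.1947  0.1387] dip 34.9 z [ 0.82   0.006 -0.572] y [ 0.007 -1.    -0.001] F [-0.95 -0.08  1.25] M [-0.007  2.286 -0.008] w 0.0855 g 0.0 q [-0.   -0.87 -1.01 -0.02 -0.47  1.59]
-> [ 0.6126 -0.194   0.0694] 0 35 mm/row 24.0 rot [-0.001 -0.     0.001]
    [-0.02, 0.0, 2.39]
    [-0.02, -0.0, 2.39]
    [-0.02, -0.01, 2.39]
    [-0.02, -0.01, 2.39]
    [-0.02, -0.01, 2.39]
```

```bash
python3 -m pendant '[{"dx":0,"dy":0,"dz":2.4,"rx":-0.003,"ry":0,"rz":0},{"dx":0,"dy":0,"dz":2.4,"rx":-0.003,"ry":0,"rz":0},{"dx":0,"dy":0,"dz":2.4,"rx":0,"ry":0,"rz":0},{"dx":0,"dy":0,"dz":2.4,"rx":0,"ry":0,"rz":0},{"dx":0,"dy":0,"dz":2.4,"rx":0,"ry":0,"rz":0}]' >/dev/null
python3 -c "
from h import *
st()
from bench import get_image
cv2.imwrite('pics/s2.png',cv2.resize(get_image('scene')['pixels'][100:300,120:400,::-1],None,fx=2.8,fy=2.8))"
```

```text
t 4.65 p [ 0.6108 -0.1988  0.067 ] dip 35.4 z [ 0.815  0.01  -0.58 ] y [ 0.01  -1.    -0.002] F [-0.56 -0.56  0.36] M [-0.07   2.249 -0.071] w 0.0854 g 0.0 q [-0.02 -0.36 -0.81 -0.17 -0.18  1.75]
```

View pics/s2.png

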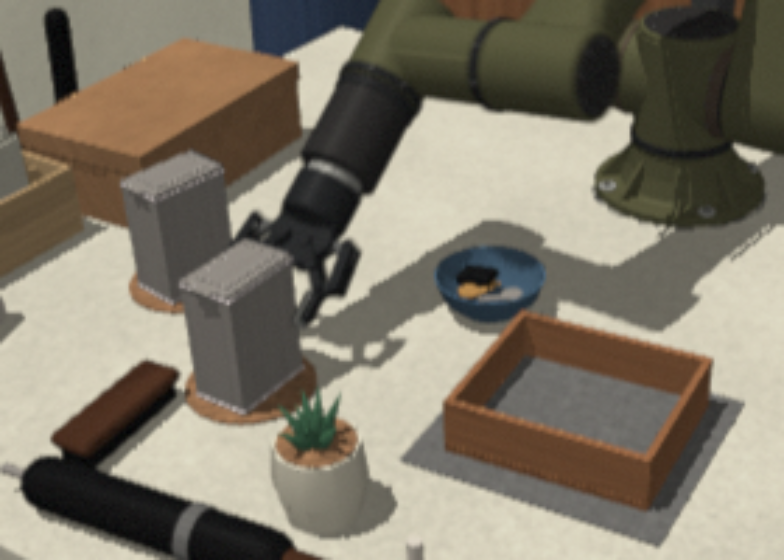

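The picture shows the fingers straddling tin A from the hinge side. Joint 5 is at its limit, so I'll dip slightly more and recentre.

```bash
python3 -c "
from h import *
plan([((.606,-.194,.074),0,39,3)])"
```

```text
-> [ 0.606 -0.194  0.074] 0 39 mm/row 4.0 rot [-0.004 -0.021  0.001]
    [0.1, -0.15, -0.35]
    [0.1, -0.15, -0.36]
    [0.09, -0.15, -0.36]
```

```bash
python3 -m pendant '[{"dx":0.1,"dy":0,"dz":-0.35,"rx":0,"ry":-0.021,"rz":0},{"dx":0.1,"dy":0,"dz":-0.35,"rx":0,"ry":-0.021,"rz":0},{"dx":0.1,"dy":0,"dz":-0.35,"rx":0,"ry":-0.021,"rz":0},{"dx":0,"dy":0,"dz":0,"rx":0,"ry":0,"rz":0},{"dx":0,"dy":0,"dz":0,"rx":0,"ry":0,"rz":0}]' >/dev/null
python3 -c "
from h import *
st()
plan([((.606,-.194,.074),0,39,1)])"
```

```text
t 5.2 p [ 0.6055 -0.1991  0.0798] dip 38.7 z [ 0.781  0.009 -0.625] y [ 0.009 -1.    -0.003] F [-0.58 -0.18 -0.37] M [-0.015  2.158  0.026] w 0.0851 g 0.0 q [-0.02 -0.39 -0.8  -0.09 -0.27  1.67]
-> [ 0.606 -0.194  0.074] 0 39 mm/row 8.0 rot [-0.009 -0.006  0.004]
    [-0.42, -0.51, 0.41]
```

```bash
python3 -m pendant '[{"dx":-0.2,"dy":-0.25,"dz":0.2,"rx":-0.004,"ry":0,"rz":0.002},{"dx":-0.2,"dy":-0.25,"dz":0.2,"rx":-0.004,"ry":0,"rz":0.002},{"dx":0,"dy":0,"dz":0,"rx":0,"ry":0,"rz":0},{"dx":0,"dy":0,"dz":0,"rx":0,"ry":0,"rz":0},{"dx":0,"dy":0,"dz":0,"rx":0,"ry":0,"rz":0}]' >/dev/null
python3 -c "
from h import *
st()"
python3 -m pendant '[{"dx":0,"dy":0,"dz":0,"rx":0,"ry":0,"rz":0},{"dx":0,"dy":0,"dz":0,"rx":0,"ry":0,"rz":0},{"dx":0,"dy":0,"dz":0,"rx":0,"ry":0,"rz":0},{"dx":0,"dy":0,"dz":0,"rx":0,"ry":0,"rz":0},{"dx":0,"dy":0,"dz":0,"rx":0,"ry":0,"rz":0}]' 1
python3 -c "
from h import *
st()"
```

```text
t 5.7 p [ 0.6067 -0.1941  0.0751] dip 38.7 z [ 0.781  0.001 -0.625] y [ 0.001 -1.    -0.   ] F [-0.24  0.01  0.58] M [0.018 2.127 0.062] w 0.0851 g 0.0 q [ 0.01 -0.4  -0.85  0.02 -0.22  1.55]
clock: 6.2
tcp_pos: [0.6069, -0.1941, 0.0754]
tcp_rot: [0.901, 0.0, 0.433, -0.0]
ft_force: [-2.9, -1.6, 2.4]
grip_width: 0.0631
grasp_force: 66.2
t 6.2 p [ 0.6069 -0.1941  0.0754] dip 38.6 z [ 0.781  0.001 -0.625] y [ 0.001 -1.    -0.   ] F [-2.94 -1.58  2.44] M [-0.206  1.89  -0.384] w 0.0631 g 66.2 q [ 0.01 -0.4  -0.85  0.02 -0.22  1.55]
```

```bash
python3 -m pendant '[{"dx":0.8,"dy":0,"dz":-0.6,"rx":0,"ry":0,"rz":0},{"dx":1.6,"dy":0,"dz":-1.2,"rx":0,"ry":0,"rz":0},{"dx":1.6,"dy":0,"dz":-1.2,"rx":0,"ry":0,"rz":0},{"dx":1.6,"dy":0,"dz":-1.2,"rx":0,"ry":0,"rz":0},{"dx":1.6,"dy":0,"dz":-1.2,"rx":0,"ry":0,"rz":0}]' >/dev/null
python3 -m pendant '[{"dx":0.8,"dy":0,"dz":-0.6,"rx":0,"ry":0,"rz":0},{"dx":0,"dy":0,"dz":0,"rx":0,"ry":0,"rz":0},{"dx":0,"dy":0,"dz":0,"rx":0,"ry":0,"rz":0},{"dx":0,"dy":0,"dz":0,"rx":0,"ry":0,"rz":0},{"dx":0,"dy":0,"dz":0,"rx":0,"ry":0,"rz":0}]' >/dev/null
python3 -c "
from h import *
st()
plan([((.607,-.194,.20),0,83.6,10)])"
```

```text
t 7.2 p [ 0.6093 -0.1939  0.1729] dip 38.8 z [ 0.779  0.001 -0.627] y [ 0.001 -1.    -0.   ] F [-0.32 -0.29 -3.91] M [0.01  3.329 0.048] w 0.0631 g 66.4 q [ 0.01 -0.5  -0.72  0.01 -0.45  1.56]
-> [ 0.607 -0.194  0.2  ] 0 83.6 mm/row 3.0 rot [-0.    -0.078  0.   ]
    [0.2, 0.0, -0.19]
    [0.18, 0.0, -0.2]
    [0.16, 0.0, -0.22]
    [0.15, 0.0, -0.23]
    [0.13, 0.0, -0.24]
    [0.11, 0.0, -0.25]
    [0.09, 0.0, -0.26]
    [0.07, 0.0, -0.26]
    [0.05, 0.0, -0.27]
    [0.03, 0.0, -0.27]
```

```bash
for i in 1 2 3 4; do python3 -m pendant '[{"dx":0.05,"dy":0,"dz":-0.12,"rx":0,"ry":-0.039,"rz":0},{"dx":0.05,"dy":0,"dz":-0.12,"rx":0,"ry":-0.039,"rz":0},{"dx":0.05,"dy":0,"dz":-0.12,"rx":0,"ry":-0.039,"rz":0},{"dx":0.05,"dy":0,"dz":-0.12,"rx":0,"ry":-0.039,"rz":0},{"dx":0.05,"dy":0,"dz":-0.12,"rx":0,"ry":-0.039,"rz":0}]' >/dev/null; done
for i in 1 2 3 4; do python3 -m pendant '[{"dx":0,"dy":0,"dz":0,"rx":0,"ry":0,"rz":0},{"dx":0,"dy":0,"dz":0,"rx":0,"ry":0,"rz":0},{"dx":0,"dy":0,"dz":0,"rx":0,"ry":0,"rz":0},{"dx":0,"dy":0,"dz":0,"rx":0,"ry":0,"rz":0},{"dx":0,"dy":0,"dz":0,"rx":0,"ry":0,"rz":0}]' >/dev/null
python3 -c "
from h import *
st()"; done
python3 -c "
from h import *
from bench import get_image
cv2.imwrite('pics/s3.png',get_image('scene')['pixels'][:,:,::-1])"
```

```text
t 9.7 p [ 0.6064 -0.194   0.2001] dip 83.3 z [ 0.116  0.    -0.993] y [ 0.001 -1.    -0.   ] F [-0.1  -0.48 -3.7 ] M [0.024 0.543 0.003] w 0.063 g 67.9 q [ 0.    0.04  0.    0.   -1.42  1.57]
t 10.2 p [ 0.6066 -0.194   0.1999] dip 83.4 z [ 0.115  0.    -0.993] y [ 0.001 -1.    -0.   ] F [-0.12  0.96 -3.78] M [0.01  0.532 0.034] w 0.0628 g 67.9 q [ 0.    0.04  0.    0.   -1.42  1.57]
t 10.7 p [ 0.6066 -0.194   0.1999] dip 83.4 z [ 0.115  0.    -0.993] y [ 0.001 -1.    -0.   ] F [-0.19 -0.17 -4.11] M [-0.016  0.566 -0.05 ] w 0.0631 g 67.9 q [ 0.    0.04  0.    0.   -1.42  1.57]
t 11.2 p [ 0.6066 -0.194   0.1999] dip 83.4 z [ 0.115  0.    -0.993] y [ 0.001 -1.    -0.   ] F [ 0.06 -0.31 -3.86] M [-0.02   0.569  0.047] w 0.0632 g 67.9 q [ 0.    0.04  0.    0.   -1.42  1.57]
```

View pics/s3.png

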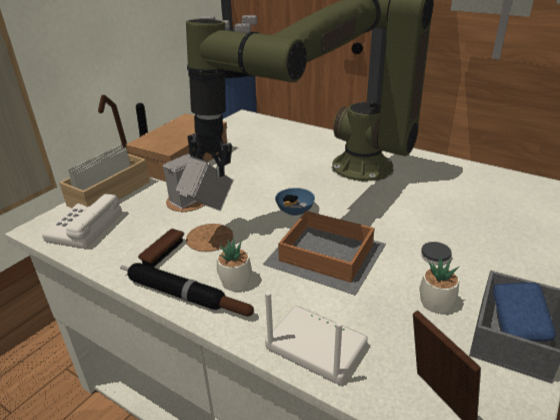

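Tin A at 45° is held in the gripper, seen at (205,180). The force reads a steady 3.9 N, about 0.40 kg, which fits tin plus five balls (375–430 g) and rules out tin plus one ball (246 g at most). A is the fuller tin. Next I'll plan the pour.

Run:
```python
from kin import *
import kin
from bench import r
s0=r.state()
def z(d,y=0): return rot(y,d).apply([0,0,1])
kin.D[:]=[D[0],D[1],
([-.04,-.9,-1.08,-.16,-.27,1.75],[.5174,-.2007,.1238],[.899,.007,-.437]),
([0,-.87,-1.01,-.02,-.47,0],[.5151,-.1947,.1387],[.82,.006,-.572]),
([-.02,-.39,-.8,-.09,-.27,0],[.6055,-.1991,.0798],[.781,.009,-.625]),
([.01,-.4,-.85,.02,-.22,0],[.6067,-.1941,.0751],[.781,.001,-.625]),
([.01,-.5,-.72,.01,-.45,0],[.6093,-.1939,.1729],[.779,.001,-.627]),
(s0["qpos"],s0["tcp_pos"],Rn.from_quat(s0["tcp_rot"]).as_matrix()[:,2])]
P,s=fit()
np.savez("kin.npz",P=P,s=s)
Rg=rot(0,38.65);pg=np.array([.6069,-.1941,.0754]);cA=np.array([.640,-.194,.074])
lipT=Rg.inv().apply(cA+[.048,0,.070]-pg)   # lip in tool frame
for psi in(-30,0,15,30,60,90):
  h=np.array([np.cos(np.radians(psi)),np.sin(np.radians(psi)),0])
  for T in(105,112,120):
    L=np.array([.529,.139,.08])-.045*h
    p=L-rot(psi,38.65+T).apply(lipT)
    b=min((ik(P,s,p,psi,38.65+T,q0) for q0 in([.2,.3,.2,0,-2.5],[0,.5,.2,.5,-2.3],[.5,.5,.2,-.8,-2.5],s0["qpos"][:5])),key=lambda a:a[1])
    print(psi,T,p.round(3),b[0].round(2),"err",b[1].round(3))
```

```text
1 0.0006169474204416645 [ 0.058  0.349  0.499  0.036  0.255 -0.194  0.092] 0.0185
-1 0.000443892028427152 [ 0.01   0.395  0.546  0.117  0.314 -0.196  0.019] 0.0232
-30 105 [0.451 0.184 0.176] [ 0.4   0.26 -0.02 -0.74 -1.88] err 0.0
-30 112 [0.461 0.178 0.181] [ 0.36  0.34  0.04 -0.82 -1.96] err 0.0
-30 120 [0.474 0.171 0.185] [ 0.33  0.44  0.09 -0.9  -2.04] err 0.0
0 105 [0.439 0.139 0.176] [ 0.49  0.35  0.08 -0.47 -2.13] err 0.0
0 112 [0.451 0.139 0.181] [ 0.47  0.45  0.16 -0.52 -2.22] err 0.0
0 120 [0.465 0.139 0.185] [ 0.45  0.55  0.24 -0.59 -2.33] err 0.0
15 105 [0.442 0.116 0.176] [ 0.54  0.36  0.1  -0.28 -2.21] err 0.0
15 112 [0.453 0.119 0.181] [ 0.53  0.46  0.18 -0.32 -2.3 ] err 0.0
15 120 [0.467 0.122 0.185] [ 0.52  0.57  0.26 -0.37 -2.41] err 0.0
30 105 [0.451 0.094 0.176] [ 0.6   0.35  0.08 -0.08 -2.24] err 0.0
30 112 [0.461 0.1   0.181] [ 0.6   0.45  0.16 -0.09 -2.34] err 0.0
30 120 [0.474 0.107 0.185] [ 0.59  0.56  0.24 -0.1  -2.45] err 0.0
60 105 [0.484 0.061 0.176] [ 0.72  0.27 -0.01  0.32 -2.17] err 0.0
60 112 [0.49  0.071 0.181] [ 0.73  0.36  0.04  0.36 -2.26] err 0.0
60 120 [0.497 0.084 0.185] [ 0.74  0.45  0.1   0.4  -2.36] err 0.0
90 105 [0.529 0.049 0.176] [ 0.83  0.11 -0.19  0.63 -1.97] err 0.0
90 112 [0.529 0.061 0.181] [ 0.86  0.18 -0.17  0.69 -2.05] err 0.0
90 120 [0.529 0.075 0.185] [ 0.9   0.25 -0.15  0.76 -2.13] err 0.0
```

```bash
cat > pour.py <<'E'
from h import *
Rg=rot(0,38.65);pg=np.array([.6069,-.1941,.0754]);cA=np.array([.640,-.194,.074])
lipT=Rg.inv().apply(cA+[.048,0,.070]-pg)
h=np.array([np.cos(np.radians(15)),np.sin(np.radians(15)),0]);L0=np.array([.529,.139,0])-.045*h
def K(T,lz,n,back=0): return ((L0-back*h+[0,0,lz])-rot(15,38.65+T).apply(lipT)).round(4),15,38.65+T,n
E
python3 -c "
from pour import *
plan([K(45,.225,15),K(75,.13,5),K(92,.088,5)])"
```

```text
-> [0.3833 0.0999 0.2338] 15 83.65 mm/row 25.0 rot [ 0.002 -0.    -0.017]
    [-1.45, -1.96, -0.4]
    [-1.42, -1.99, -0.39]
    [-1.38, -2.01, -0.39]
    [-1.35, -2.04, -0.38]
    [-1.31, -2.06, -0.38]
    [-1.28, -2.08, -0.37]
    [-1.24, -2.1, -0.37]
    [-1.2, -2.13, -0.36]
    [-1.17, -2.15, -0.36]
    [-1.13, -2.17, -0.36]
    [-1.09, -2.19, -0.35]
    [-1.05, -2.21, -0.35]
    [-1.02, -2.23, -0.34]
    [-0.98, -2.24, -0.34]
    [-0.94, -2.26, -0.33]
-> [0.4013 0.1047 0.1906] 15 113.65 mm/row 9.0 rot [ 0.    -0.105 -0.   ]
    [0.27, 0.0, 0.9]
    [0.37, 0.0, 0.87]
    [0.46, 0.0, 0.82]
    [0.54, 0.0, 0.77]
    [0.62, 0.0, 0.71]
-> [0.4221 0.1102 0.1714] 15 130.65 mm/row 6.0 rot [ 0.    -0.059 -0.   ]
    [0.55, 0.0, 0.18]
    [0.56, 0.0, 0.15]
    [0.57, 0.0, 0.11]
    [0.57, 0.0, 0.08]
    [0.57, 0.0, 0.05]
```

```bash
python3 -m pendant '[{"dx":-0.7,"dy":-1.0,"dz":-0.4,"rx":0,"ry":0,"rz":-0.017},{"dx":-1.4,"dy":-2.0,"dz":-0.4,"rx":0,"ry":0,"rz":-0.017},{"dx":-1.4,"dy":-2.0,"dz":-0.4,"rx":0,"ry":0,"rz":-0.017},{"dx":-1.4,"dy":-2.0,"dz":-0.4,"rx":0,"ry":0,"rz":-0.017},{"dx":-1.3,"dy":-2.1,"dz":-0.4,"rx":0,"ry":0,"rz":-0.017}]' >/dev/null
python3 -m pendant '[{"dx":-1.3,"dy":-2.1,"dz":-0.4,"rx":0,"ry":0,"rz":-0.017},{"dx":-1.2,"dy":-2.1,"dz":-0.4,"rx":0,"ry":0,"rz":-0.017},{"dx":-1.2,"dy":-2.1,"dz":-0.4,"rx":0,"ry":0,"rz":-0.017},{"dx":-1.2,"dy":-2.1,"dz":-0.4,"rx":0,"ry":0,"rz":-0.017},{"dx":-1.1,"dy":-2.2,"dz":-0.4,"rx":0,"ry":0,"rz":-0.017}]' >/dev/null
python3 -m pendant '[{"dx":-1.1,"dy":-2.2,"dz":-0.3,"rx":0,"ry":0,"rz":-0.017},{"dx":-1.1,"dy":-2.2,"dz":-0.3,"rx":0,"ry":0,"rz":-0.017},{"dx":-1.0,"dy":-2.2,"dz":-0.3,"rx":0,"ry":0,"rz":-0.017},{"dx":-1.0,"dy":-2.2,"dz":-0.3,"rx":0,"ry":0,"rz":-0.017},{"dx":-0.9,"dy":-2.2,"dz":-0.3,"rx":0,"ry":0,"rz":-0.017}]' >/dev/null
python3 -m pendant '[{"dx":-0.8,"dy":-1.2,"dz":0,"rx":0,"ry":0,"rz":0},{"dx":0,"dy":0,"dz":0,"rx":0,"ry":0,"rz":0},{"dx":0,"dy":0,"dz":0,"rx":0,"ry":0,"rz":0},{"dx":0,"dy":0,"dz":0,"rx":0,"ry":0,"rz":0},{"dx":0,"dy":0,"dz":0,"rx":0,"ry":0,"rz":0}]' >/dev/null
python3 -c "
from pour import *
st()
plan([K(75,.13,5),K(92,.088,5),K(105,.082,5),K(118,.08,5)])"
```

```text
t 13.25 p [0.381  0.0991 0.2292] dip 83.4 z [ 0.115  0.    -0.993] y [ 0.251 -0.968  0.029] F [-0.19 -0.41 -3.9 ] M [-0.025  0.486  0.004] w 0.063 g 68.0 q [ 0.86 -0.66 -0.52  0.09 -1.63  0.97]
-> [0.4013 0.1047 0.1906] 15 113.65 mm/row 9.0 rot [ 0.006 -0.105 -0.003]
    [0.33, -0.03, 0.81]
    [0.42, -0.02, 0.77]
    [0.5, -0.02, 0.73]
    [0.57, -0.01, 0.67]
    [0.64, -0.01, 0.61]
-> [0.4221 0.1102 0.1714] 15 130.65 mm/row 6.0 rot [ 0.    -0.059 -0.   ]
    [0.55, 0.0, 0.18]
    [0.56, 0.0, 0.15]
    [0.57, 0.0, 0.11]
    [0.57, 0.0, 0.08]
    [0.57, 0.0, 0.05]
-> [0.4418 0.1155 0.1781] 15 143.65 mm/row 4.0 rot [ 0.    -0.045  0.   ]
    [0.22, -0.0, -0.37]
    [0.21, -0.0, -0.38]
    [0.19, -0.0, -0.39]
    [0.17, -0.0, -0.39]
    [0.15, -0.0, -0.4]
-> [0.4638 0.1214 0.1838] 15 156.65 mm/row 5.0 rot [ 0.    -0.045  0.   ]
    [0.18, -0.0, -0.43]
    [0.16, -0.0, -0.44]
    [0.14, -0.0, -0.45]
    [0.12, -0.0, -0.45]
    [0.1, -0.0, -0.46]
```

```bash
python3 -m pendant '[{"dx":0.3,"dy":0,"dz":0.8,"rx":0.006,"ry":-0.105,"rz":-0.003},{"dx":0.4,"dy":0,"dz":0.8,"rx":0.006,"ry":-0.105,"rz":-0.003},{"dx":0.5,"dy":0,"dz":0.7,"rx":0.006,"ry":-0.105,"rz":-0.003},{"dx":0.6,"dy":0,"dz":0.7,"rx":0.006,"ry":-0.105,"rz":-0.003},{"dx":0.6,"dy":0,"dz":0.6,"rx":0.006,"ry":-0.105,"rz":-0.003}]' >/dev/null
python3 -m pendant '[{"dx":0.6,"dy":0,"dz":0.2,"rx":0,"ry":-0.05,"rz":0},{"dx":0.6,"dy":0,"dz":0.1,"rx":0,"ry":-0.05,"rz":0},{"dx":0.6,"dy":0,"dz":0.1,"rx":0,"ry":-0.05,"rz":0},{"dx":0.6,"dy":0,"dz":0.1,"rx":0,"ry":-0.05,"rz":0},{"dx":0.6,"dy":0,"dz":0,"rx":0,"ry":-0.05,"rz":0}]' >/dev/null
python3 -c "
from pour import *
st()
plan([K(105,.082,10),K(120,.08,10)])
from bench import get_image
cv2.imwrite('pics/s4.png',cv2.resize(get_image('scene')['pixels'][120:320,200:480,::-1],None,fx=2.8,fy=2.8))"
```

```text
t 14.25 p [0.425  0.1102 0.1706] dip 128.1 z [-0.596 -0.158 -0.787] y [ 0.26  -0.966 -0.003] F [-0.1  -0.04 -3.51] M [ 0.658 -2.438 -0.03 ] w 0.063 g 67.9 q [ 0.56  0.19  0.06 -0.21 -2.07  1.24]
-> [0.4418 0.1155 0.1781] 15 143.65 mm/row 2.0 rot [-0.    -0.027  0.   ]
    [0.09, -0.01, -0.17]
    [0.09, -0.01, -0.17]
    [0.08, -0.01, -0.17]
    [0.08, -0.01, -0.17]
    [0.07, -0.01, -0.18]
    [0.07, -0.01, -0.18]
    [0.06, -0.01, -0.18]
    [0.06, -0.01, -0.18]
    [0.05, -0.01, -0.18]
    [0.05, -0.01, -0.18]
-> [0.4673 0.1224 0.1845] 15 158.65 mm/row 3.0 rot [ 0.    -0.026  0.   ]
    [0.11, -0.0, -0.25]
    [0.1, -0.0, -0.25]
    [0.09, -0.0, -0.26]
    [0.09, -0.0, -0.26]
    [0.08, -0.0, -0.26]
    [0.07, -0.0, -0.26]
    [0.06, -0.0, -0.26]
    [0.06, -0.0, -0.27]
    [0.05, -0.0, -0.27]
    [0.04, -0.0, -0.27]
```

View pics/s4.png

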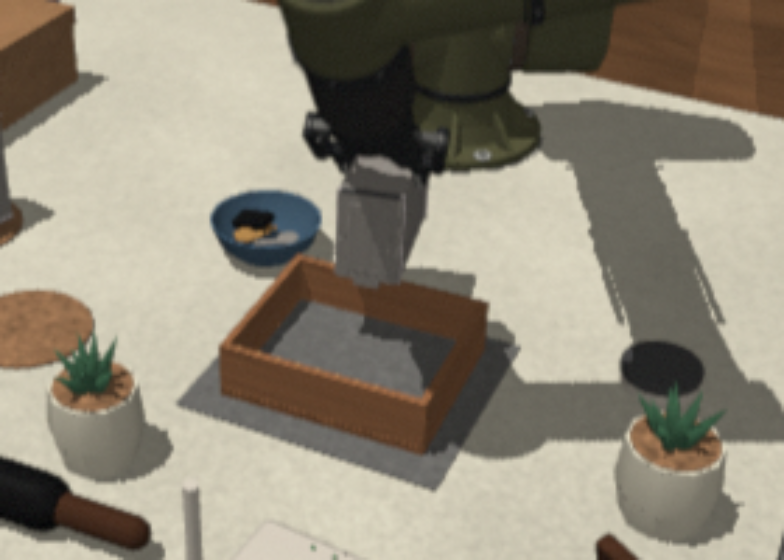

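The picture shows the tin about level, with its lid edge at (370,278) over the near part of the tray and clear of it. Now I'll tip slowly past 100°.

```bash
for i in 1 2; do python3 -m pendant '[{"dx":0.08,"dy":0,"dz":-0.17,"rx":0,"ry":-0.027,"rz":0},{"dx":0.07,"dy":0,"dz":-0.17,"rx":0,"ry":-0.027,"rz":0},{"dx":0.07,"dy":0,"dz":-0.17,"rx":0,"ry":-0.027,"rz":0},{"dx":0.06,"dy":0,"dz":-0.18,"rx":0,"ry":-0.027,"rz":0},{"dx":0.06,"dy":0,"dz":-0.18,"rx":0,"ry":-0.027,"rz":0}]' |grep force; done
for i in 1 2; do python3 -m pendant '[{"dx":0.1,"dy":0,"dz":-0.25,"rx":0,"ry":-0.026,"rz":0},{"dx":0.1,"dy":0,"dz":-0.26,"rx":0,"ry":-0.026,"rz":0},{"dx":0.1,"dy":0,"dz":-0.26,"rx":0,"ry":-0.026,"rz":0},{"dx":0,"dy":0,"dz":-0.27,"rx":0,"ry":-0.026,"rz":0},{"dx":0,"dy":0,"dz":-0.27,"rx":0,"ry":-0.026,"rz":0}]' |grep force; done
for i in 1 2; do python3 -m pendant '[{"dx":0,"dy":0,"dz":0,"rx":0,"ry":0,"rz":0},{"dx":0,"dy":0,"dz":0,"rx":0,"ry":0,"rz":0},{"dx":0,"dy":0,"dz":0,"rx":0,"ry":0,"rz":0},{"dx":0,"dy":0,"dz":0,"rx":0,"ry":0,"rz":0},{"dx":0,"dy":0,"dz":0,"rx":0,"ry":0,"rz":0}]' |grep force; done
python3 -c "
from pour import *
st()
from bench import get_image
cv2.imwrite('pics/s5.png',cv2.resize(get_image('scene')['pixels'][120:320,200:480,::-1],None,fx=2.8,fy=2.8))"
```

```text
ft_force: [0.1, 0.5, -3.4]
grasp_force: 68.2
ft_force: [-0.0, -0.3, -2.7]
grasp_force: 69.2
ft_force: [0.1, 0.6, -1.7]
grasp_force: 69.3
ft_force: [-0.3, -0.4, -1.5]
grasp_force: 69.4
ft_force: [0.5, 0.2, -1.6]
grasp_force: 69.4
ft_force: [0.6, -0.3, -1.5]
grasp_force: 69.4
t 17.3 p [0.4652 0.1217 0.1868] dip 158.4 z [-0.898 -0.242 -0.368] y [ 0.262 -0.965 -0.003] F [ 0.58 -0.27 -1.46] M [ 0.818 -3.028  0.023] w 0.0628 g 69.4 q [ 0.49  0.64  0.48 -0.39 -2.56  1.16]
```

View pics/s5.png

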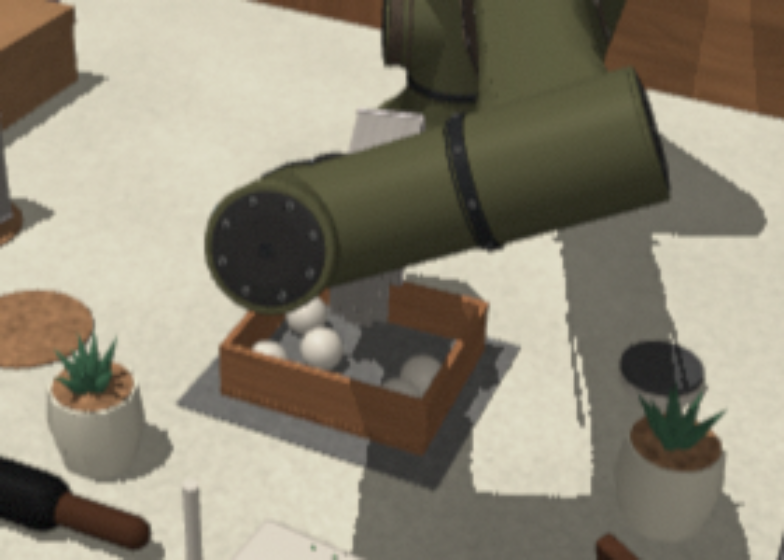

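All five balls are in the tray, three lit near (300,335) and two in shadow near (415,375). The weight fell from 3.9 N to 1.5 N, which matches five balls. Now I'll take the tin back.

```bash
python3 -c "
from pour import *
plan([K(118,.115,3),K(45,.235,12),((.604,-.194,.205),0,83.4,15),((.607,-.194,.172),0,38.65,10),((.607,-.194,.085),0,38.65,5)])"
```

```text
-> [0.4638 0.1214 0.2188] 15 156.65 mm/row 11.0 rot [0.001 0.01  0.001]
    [-1.01, -0.01, -0.35]
    [-1.01, -0.01, -0.36]
    [-1.0, -0.0, -0.37]
-> [0.3833 0.0999 0.2438] 15 83.65 mm/row 7.0 rot [-0.     0.106 -0.   ]
    [-0.47, -0.0, 0.55]
    [-0.52, -0.0, 0.5]
    [-0.57, -0.0, 0.44]
    [-0.62, -0.0, 0.38]
    [-0.65, -0.0, 0.31]
    [-0.68, -0.0, 0.24]
    [-0.71, -0.0, 0.17]
    [-0.72, -0.0, 0.09]
    [-0.72, -0.0, 0.02]
    [-0.72, -0.0, -0.06]
    [-0.71, -0.0, -0.14]
    [-0.69, -0.0, -0.21]
-> [ 0.604 -0.194  0.205] 0 83.4 mm/row 25.0 rot [-0.002  0.     0.017]
    [0.88, 2.27, 0.36]
    [0.92, 2.26, 0.36]
    [0.96, 2.24, 0.37]
    [1.0, 2.22, 0.37]
    [1.03, 2.2, 0.38]
    [1.07, 2.19, 0.38]
    [1.11, 2.17, 0.39]
    [1.15, 2.14, 0.39]
    [1.18, 2.12, 0.4]
    [1.22, 2.1, 0.4]
    [1.26, 2.08, 0.4]
    [1.29, 2.06, 0.41]
    [1.33, 2.03, 0.41]
    [1.36, 2.01, 0.42]
    [1.4, 1.98, 0.42]
-> [ 0.607 -0.194  0.172] 0 38.65 mm/row 3.0 rot [0.    0.078 0.   ]
    [-0.01, 0.0, 0.33]
    [-0.03, 0.0, 0.33]
    [-0.06, 0.0, 0.33]
    [-0.08, 0.0, 0.32]
    [-0.11, 0.0, 0.31]
    [-0.13, 0.0, 0.3]
    [-0.16, 0.0, 0.29]
    [-0.18, 0.0, 0.28]
    [-0.2, 0.0, 0.26]
    [-0.22, 0.0, 0.25]
-> [ 0.607 -0.194  0.085] 0 38.65 mm/row 17.0 rot [0. 0. 0.]
    [-1.36, 0.0, 1.09]
    [-1.36, 0.0, 1.09]
    [-1.36, 0.0, 1.09]
    [-1.36, 0.0, 1.09]
    [-1.36, 0.0, 1.09]
```

```bash
python3 -m pendant '[{"dx":-1.0,"dy":0,"dz":-0.4,"rx":0,"ry":0.01,"rz":0},{"dx":-1.0,"dy":0,"dz":-0.4,"rx":0,"ry":0.01,"rz":0},{"dx":-1.0,"dy":0,"dz":-0.4,"rx":0,"ry":0.01,"rz":0},{"dx":-0.5,"dy":0,"dz":0.5,"rx":0,"ry":0.106,"rz":0},{"dx":-0.5,"dy":0,"dz":0.5,"rx":0,"ry":0.106,"rz":0}]' >/dev/null
python3 -m pendant '[{"dx":-0.6,"dy":0,"dz":0.4,"rx":0,"ry":0.106,"rz":0},{"dx":-0.6,"dy":0,"dz":0.4,"rx":0,"ry":0.106,"rz":0},{"dx":-0.6,"dy":0,"dz":0.3,"rx":0,"ry":0.106,"rz":0},{"dx":-0.7,"dy":0,"dz":0.2,"rx":0,"ry":0.106,"rz":0},{"dx":-0.7,"dy":0,"dz":0.2,"rx":0,"ry":0.106,"rz":0}]' >/dev/null
python3 -m pendant '[{"dx":-0.7,"dy":0,"dz":0.1,"rx":0,"ry":0.106,"rz":0},{"dx":-0.7,"dy":0,"dz":0,"rx":0,"ry":0.106,"rz":0},{"dx":-0.7,"dy":0,"dz":-0.1,"rx":0,"ry":0.106,"rz":0},{"dx":-0.7,"dy":0,"dz":-0.1,"rx":0,"ry":0.106,"rz":0},{"dx":-0.7,"dy":0,"dz":-0.2,"rx":0,"ry":0.106,"rz":0}]' >/dev/null
python3 -c "
from pour import *
st()"
python3 -m pendant '[{"dx":0.9,"dy":2.2,"dz":0.4,"rx":0,"ry":0,"rz":0.017},{"dx":0.9,"dy":2.2,"dz":0.4,"rx":0,"ry":0,"rz":0.017},{"dx":1.0,"dy":2.2,"dz":0.4,"rx":0,"ry":0,"rz":0.017},{"dx":1.0,"dy":2.2,"dz":0.4,"rx":0,"ry":0,"rz":0.017},{"dx":1.0,"dy":2.2,"dz":0.4,"rx":0,"ry":0,"rz":0.017}]' >/dev/null
python3 -m pendant '[{"dx":1.1,"dy":2.2,"dz":0.4,"rx":0,"ry":0,"rz":0.017},{"dx":1.1,"dy":2.2,"dz":0.4,"rx":0,"ry":0,"rz":0.017},{"dx":1.1,"dy":2.2,"dz":0.4,"rx":0,"ry":0,"rz":0.017},{"dx":1.2,"dy":2.1,"dz":0.4,"rx":0,"ry":0,"rz":0.017},{"dx":1.2,"dy":2.1,"dz":0.4,"rx":0,"ry":0,"rz":0.017}]' >/dev/null
python3 -m pendant '[{"dx":1.3,"dy":2.1,"dz":0.4,"rx":0,"ry":0,"rz":0.017},{"dx":1.3,"dy":2.1,"dz":0.4,"rx":0,"ry":0,"rz":0.017},{"dx":1.3,"dy":2.0,"dz":0.4,"rx":0,"ry":0,"rz":0.017},{"dx":1.4,"dy":2.0,"dz":0.4,"rx":0,"ry":0,"rz":0.017},{"dx":1.4,"dy":2.0,"dz":0.4,"rx":0,"ry":0,"rz":0.017}]' >/dev/null
python3 -c "
from pour import *
st()
plan([((.607,-.194,.172),0,38.65,10)])"
```

```text
t 18.85 p [0.386  0.0996 0.2463] dip 83.4 z [ 0.11   0.035 -0.993] y [ 0.26  -0.965 -0.005] F [-0.32  0.23 -0.7 ] M [-0.176  0.58   0.044] w 0.0626 g 69.2 q [ 0.82 -0.64 -0.47  0.06 -1.64  1.02]
t 20.35 p [ 0.6091 -0.1915  0.1996] dip 83.7 z [ 0.105  0.031 -0.994] y [ 0.01  -0.999 -0.03 ] F [-0.38  0.79 -1.68] M [-0.086  0.375 -0.005] w 0.063 g 69.2 q [-0.01  0.06  0.04 -0.03 -1.44  1.59]
-> [ 0.607 -0.194  0.172] 0 38.65 mm/row 3.0 rot [-0.003  0.079 -0.001]
    [-0.05, 0.03, 0.27]
    [-0.07, 0.03, 0.27]
    [-0.09, 0.03, 0.26]
    [-0.11, 0.03, 0.25]
    [-0.13, 0.03, 0.24]
    [-0.15, 0.03, 0.23]
    [-0.17, 0.03, 0.22]
    [-0.19, 0.03, 0.21]
    [-0.2, 0.03, 0.19]
    [-0.22, 0.03, 0.17]
```

```bash
python3 -m pendant '[{"dx":-0.1,"dy":0,"dz":0.3,"rx":-0.003,"ry":0.079,"rz":-0.001},{"dx":-0.1,"dy":0,"dz":0.3,"rx":-0.003,"ry":0.079,"rz":-0.001},{"dx":-0.1,"dy":0,"dz":0.3,"rx":-0.003,"ry":0.079,"rz":-0.001},{"dx":-0.1,"dy":0.1,"dz":0.2,"rx":-0.003,"ry":0.079,"rz":-0.001},{"dx":-0.1,"dy":0.1,"dz":0.2,"rx":-0.003,"ry":0.079,"rz":-0.001}]' >/dev/null
python3 -m pendant '[{"dx":-0.1,"dy":0,"dz":0.2,"rx":-0.003,"ry":0.079,"rz":-0.001},{"dx":-0.2,"dy":0,"dz":0.2,"rx":-0.003,"ry":0.079,"rz":-0.001},{"dx":-0.2,"dy":0,"dz":0.2,"rx":-0.003,"ry":0.079,"rz":-0.001},{"dx":-0.2,"dy":0,"dz":0.2,"rx":-0.003,"ry":0.079,"rz":-0.001},{"dx":-0.2,"dy":0,"dz":0.2,"rx":-0.003,"ry":0.079,"rz":-0.001}]' >/dev/null
python3 -m pendant '[{"dx":0,"dy":0,"dz":0,"rx":0,"ry":0,"rz":0},{"dx":0,"dy":0,"dz":0,"rx":0,"ry":0,"rz":0},{"dx":0,"dy":0,"dz":0,"rx":0,"ry":0,"rz":0},{"dx":0,"dy":0,"dz":0,"rx":0,"ry":0,"rz":0},{"dx":0,"dy":0,"dz":0,"rx":0,"ry":0,"rz":0}]' >/dev/null
python3 -c "
from pour import *
st()
plan([((.607,-.194,.083),0,38.65,5)])
from bench import get_image
im=get_image('scene')['pixels'][:,:,::-1];cv2.imwrite('pics/s6.png',cv2.resize(im[100:300,120:400],None,fx=2.8,fy=2.8))"
```

```text
t 21.85 p [ 0.6069 -0.1923  0.1717] dip 38.8 z [ 0.78   0.004 -0.626] y [ 0.006 -1.     0.   ] F [-0.38  0.54 -2.42] M [-1.000e-02  2.634e+00  2.000e-03] w 0.0628 g 69.3 q [ 0.01 -0.51 -0.73  0.01 -0.45  1.56]
-> [ 0.607 -0.194  0.083] 0 38.65 mm/row 18.0 rot [-0.001  0.     0.001]
    [-1.38, 0.03, 1.11]
    [-1.38, 0.03, 1.11]
    [-1.38, 0.03, 1.11]
    [-1.38, 0.03, 1.11]
    [-1.38, 0.03, 1.11]
```

View pics/s6.png

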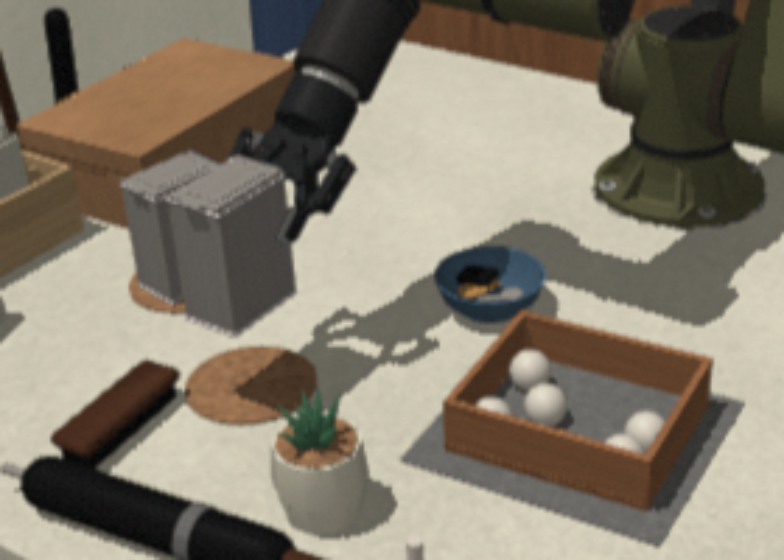

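The picture shows tin A upright with its lid shut above its mat at (252,385). Five balls are in the tray, which looks unmoved. Now I'll lower the tin.

```bash
python3 -m pendant '[{"dx":-1.4,"dy":0.03,"dz":1.1,"rx":-0.001,"ry":0,"rz":0.001},{"dx":-1.4,"dy":0.03,"dz":1.1,"rx":-0.001,"ry":0,"rz":0.001},{"dx":-1.4,"dy":0.03,"dz":1.1,"rx":-0.001,"ry":0,"rz":0.001},{"dx":-1.3,"dy":0.03,"dz":1.1,"rx":-0.001,"ry":0,"rz":0.001},{"dx":-1.2,"dy":0.03,"dz":1.0,"rx":-0.001,"ry":0,"rz":0.001}]' >/dev/null
python3 -m pendant '[{"dx":0,"dy":0,"dz":0,"rx":0,"ry":0,"rz":0},{"dx":0,"dy":0,"dz":0,"rx":0,"ry":0,"rz":0},{"dx":0,"dy":0,"dz":0,"rx":0,"ry":0,"rz":0},{"dx":0,"dy":0,"dz":0,"rx":0,"ry":0,"rz":0},{"dx":0,"dy":0,"dz":0,"rx":0,"ry":0,"rz":0}]' >/dev/null
python3 -c "
from pour import *
st()
plan([((.607,-.194,.076),0,38.65,5)])"
```

```text
t 22.9 p [ 0.607  -0.1938  0.086 ] dip 38.7 z [ 0.781 -0.001 -0.625] y [-0.001 -1.    -0.   ] F [ 0.09  1.6  -1.62] M [ 0.011  2.694 -0.022] w 0.0628 g 69.3 q [ 0.01 -0.41 -0.84  0.03 -0.25  1.53]
-> [ 0.607 -0.194  0.076] 0 38.65 mm/row 2.0 rot [ 0.  0. -0.]
    [-0.16, 0.0, 0.12]
    [-0.16, 0.0, 0.12]
    [-0.16, 0.0, 0.12]
    [-0.16, 0.0, 0.12]
    [-0.16, 0.0, 0.12]
```

```bash
python3 -m pendant '[{"dx":-0.16,"dy":0,"dz":0.12,"rx":0,"ry":0,"rz":0},{"dx":-0.16,"dy":0,"dz":0.12,"rx":0,"ry":0,"rz":0},{"dx":-0.16,"dy":0,"dz":0.12,"rx":0,"ry":0,"rz":0},{"dx":-0.16,"dy":0,"dz":0.12,"rx":0,"ry":0,"rz":0},{"dx":-0.16,"dy":0,"dz":0.12,"rx":0,"ry":0,"rz":0}]' >/dev/null
python3 -m pendant '[{"dx":0,"dy":0,"dz":0,"rx":0,"ry":0,"rz":0},{"dx":0,"dy":0,"dz":0,"rx":0,"ry":0,"rz":0},{"dx":0,"dy":0,"dz":0,"rx":0,"ry":0,"rz":0},{"dx":0,"dy":0,"dz":0,"rx":0,"ry":0,"rz":0},{"dx":0,"dy":0,"dz":0,"rx":0,"ry":0,"rz":0}]' >/dev/null
python3 -c "
from pour import *
st()"
```

```text
t 23.9 p [ 0.6066 -0.1938  0.0754] dip 38.7 z [ 0.78  -0.001 -0.625] y [-0.001 -1.    -0.   ] F [ 0.41 -0.19  0.17] M [-0.11   1.739 -0.229] w 0.0629 g 69.3 q [ 0.01 -0.4  -0.85  0.03 -0.22  1.53]
```

```bash
python3 -m pendant '[{"dx":0,"dy":0,"dz":0,"rx":0,"ry":0,"rz":0},{"dx":0,"dy":0,"dz":0,"rx":0,"ry":0,"rz":0},{"dx":0,"dy":0,"dz":0,"rx":0,"ry":0,"rz":0},{"dx":0,"dy":0,"dz":0,"rx":0,"ry":0,"rz":0},{"dx":0,"dy":0,"dz":0,"rx":0,"ry":0,"rz":0}]' -1 >/dev/null
python3 -m pendant '[{"dx":0,"dy":0,"dz":0,"rx":0,"ry":0,"rz":0},{"dx":0,"dy":0,"dz":-0.5,"rx":0,"ry":0,"rz":0},{"dx":0,"dy":0,"dz":-1.5,"rx":0,"ry":0,"rz":0},{"dx":0,"dy":0,"dz":-2.5,"rx":0,"ry":0,"rz":0},{"dx":0,"dy":0,"dz":-2.5,"rx":0,"ry":0,"rz":0}]' 
python3 -m pendant '[{"dx":0,"dy":0,"dz":-2.5,"rx":0,"ry":0,"rz":0},{"dx":0.5,"dy":0,"dz":-2.5,"rx":0,"ry":0,"rz":0},{"dx":1.5,"dy":0,"dz":-2,"rx":0,"ry":0,"rz":0},{"dx":1.5,"dy":0,"dz":-1,"rx":0,"ry":0,"rz":0},{"dx":0,"dy":0,"dz":0,"rx":0,"ry":0,"rz":0}]' >/dev/null
python3 -m pendant '[{"dx":0,"dy":0,"dz":0,"rx":0,"ry":0,"rz":0},{"dx":0,"dy":0,"dz":0,"rx":0,"ry":0,"rz":0},{"dx":0,"dy":0,"dz":0,"rx":0,"ry":0,"rz":0},{"dx":0,"dy":0,"dz":0,"rx":0,"ry":0,"rz":0},{"dx":0,"dy":0,"dz":0,"rx":0,"ry":0,"rz":0}]' >/dev/null
python3 -c "
from pour import *
st()
from bench import get_image
a=get_image('top')['pixels'][:,:,::-1][110:290,170:460]
b=load('top0.npz')['pixels'][:,:,::-1][110:290,170:460]
cv2.imwrite('pics/s7.png',cv2.resize(np.vstack([b,a]),None,fx=1.65,fy=1.65))"
```

```text
clock: 24.9
tcp_pos: [0.5507, -0.1937, 0.1186]
tcp_rot: [0.902, -0.001, 0.432, 0.0]
ft_force: [0.2, 0.9, 1.4]
grip_width: 0.0856
grasp_force: 0.0
t 25.9 p [ 0.5111 -0.1937  0.1955] dip 38.8 z [ 0.779 -0.001 -0.627] y [-0.001 -1.    -0.   ] F [ 0.26 -0.23 -0.41] M [-0.033  2.159  0.05 ] w 0.0852 g 0.0 q [ 0.01 -0.86 -0.88  0.02 -0.66  1.55]
```

View pics/s7.png

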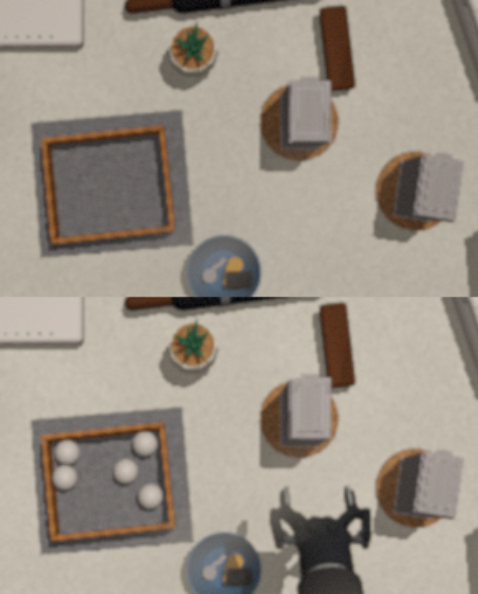

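The before and after views show five balls in the unmoved tray, tin A back on its mat at (310,410) with its lid shut, and everything else where it was. The gripper is open and clear.

```bash
python3 -c "
from bench import r
print(r.job_done())"
```

```text
the job is handed in; nothing more can be done
None
```

I found tin A to be the fuller one (about 0.40 kg held at 45°) and poured its five balls into the unmoved tray; both tins are upright on their mats, A's lid shut, B, the plants and the bowl untouched, and the job was handed in at about 26 s.

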